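# Show the slotted ice lifter to the inspection camera

## Task

First swing the small inspection camera's arm out by its peg until it snaps home against its end stop. Then take the slotted lifter (not one of the two plain scrapers) out of the drying rack and show it to the lens: handle up and upright, the slotted blade facing the lens squarely, the middle of the blade level with the lens and straight in front of it, 10 cm away. Finish while still holding it there, steady in the air and touching nothing else; leave the two scrapers standing in the rack.

Things in the scene. Friction and masses are not known exactly. Their poses are not given: they have to be found in the camera images.
- stand: Fixed inspection-camera stand: round steel foot 116 mm across, a post 26 mm thick on its middle with a black drum (68 mm across, 22 mm thick) on its far side, and on top, at 119 to 144 mm height, the hub (42 mm across) of a level swing arm. Origin on the worktop in the middle of the foot, z up; its yaw varies.
- scope_arm (a joint): Angle of the camera's swing arm about the upright post, rad: 0 folded away, 1.571 seated at the end stop; grows clockwise seen from above. Starts at about 0 to 0.4. A detent resists lightly (about 1 N at the peg) up to 1.25 rad and may push the arm part of the way back if let go before; beyond about 1.47 rad it pulls the arm home and holds it.
- pivot (a point): Point on the swing arm's upright hinge axis, 175 mm above the worktop, fixed to the stand, in line with the peg's height. Axes are the stand's: folded away the arm points along -y, seated it points along -x.
- peg (a point): The upright round grey peg, 12 mm thick, on top of the camera head at the arm's end, 150 mm from the hinge axis; it stands from the head's top at 150 mm to 195 mm above the worktop. This point is on its middle line at 175 mm height. The gripper may pinch it from above and turn about it. Axes move with the arm.
- lens (a point): Middle of the front of the camera's round lens (34 mm ring), 128 mm above the worktop, on the black head (56 x 48 x 44 mm), 30 mm to the side of the peg's middle line. Axes move with the arm: x is the direction in which the lens looks (level), z up; the arm reaches from hinge to head along -y.
- rack: Fixed drying rack, base 105 x 235 x 6 mm, three slots 75 mm apart along its y. Each runs along its x between two wire hoops 58 mm high with a 7 mm gap, and a wire stop 33 mm high at each end. A tool stands in each slot, blade down on the base (6 mm up), handle up; which stands where varies. Origin on the worktop under the middle, z up.
- slotted_lifter: The tool to show: steel blade 72 mm wide, 75 mm tall, 4 mm thick with five upright slots, 15 mm neck, black handle 16 mm wide (x), 12 mm thick (y), 65 mm long; 155 mm tall. Origin at the middle of the blade's lower edge, z up along the handle, x along the blade's width, y normal to it. Loose, about 0.12 kg; may lean 0.07 rad in its slot.
- blade_middle (a point): Middle of the slotted blade, 37.5 mm above the lifter's lower edge. Axes are the lifter's.
- handle_grip (a point): Place to grip on the slotted lifter's handle, on its middle line 130 mm above the lower edge (the handle reaches from 90 to 155 mm). Axes are the lifter's.
- wide_scraper: Plain scraper, unbroken steel blade without slots, 72 mm wide, 75 mm tall and 4 mm thick, on a 15 mm neck under a black handle; same total height (155 mm) and same handle as the slotted lifter. Origin at the middle of the blade's lower edge, z up along the handle, y normal to the blade. Loose, 0.12 kg; a bystander.
- narrow_scraper: Plain scraper, unbroken steel blade without slots, 40 mm wide, 75 mm tall and 4 mm thick, on a 15 mm neck under a black handle; same total height (155 mm) and same handle as the slotted lifter. Origin at the middle of the blade's lower edge, z up along the handle, y normal to the blade. Loose, 0.12 kg; a bystander.

How it is judged:
On the way, in this order (a step that is already met when the one before it is completed fails the run):
1. the camera arm is swung fully out and seated at its end stop (value of joint scope_arm above 1.52 rad and height (world z) of slotted_lifter below 0.03 m), for 0.2 s.
2. the slotted lifter is lifted out of the rack (height (world z) of slotted_lifter above 0.06 m and contact force between the fingers and slotted_lifter above 1 N), for 0.2 s.
At the end, for the whole second after the job is handed in: Arm seated (over 1.52 rad); lifter held still by the gripper alone, blade middle 75-125 mm in front of the lens and within 18 mm of its axis, upright within 0.15 rad, square to it within 0.17 rad (either face); scrapers within 40 mm of their start, tilted under 0.25 rad (all of step 2 and value of joint scope_arm above 1.52 rad and x of blade_middle in the frame of lens between 0.075 and 0.125 m and y of blade_middle in the frame of lens between -0.018 and 0.018 m and z of blade_middle in the frame of lens between -0.018 and 0.018 m and angle between slotted_lifter's own z axis and vertical below 0.15 rad and angle between the y axis of slotted_lifter and the x axis of lens, either way round below 0.17 rad and contact force between slotted_lifter and stand below 0.2 N and contact force between slotted_lifter and rack below 0.2 N and contact force between slotted_lifter and wide_scraper below 0.2 N and contact force between slotted_lifter and narrow_scraper below 0.2 N and linear speed of slotted_lifter below 0.03 m/s and angular speed of slotted_lifter below 0.3 rad/s and distance of each of wide_scraper, narrow_scraper from where it was at the start of the episode below 0.04 m and angle between each of wide_scraper, narrow_scraper's own z axis and vertical below 0.25 rad); the arm keeps its last pose, push and grip.
It fails at once if a plain scraper is pulled out of its slot (height (world z) of any of wide_scraper, narrow_scraper above 0.04 m).
It also fails if it takes over 61 s, if anything falls off the work surface, if the arm or the gripper's body presses on something with over 40 N, if the wrist force passes 120 N, or if a joint passes its speed limit or range.

## Robot

A 6-joint arm with a two-finger parallel gripper is mounted at the origin on a cart in front of the work surface, level with it; the furniture and walls round the work are solid. World frame = base frame: x ahead of the robot, y to its left, z up, the work surface at z = 0. Lengths are in m, angles in rad, forces in N, time in s.
With the tool pointing down it reaches from about 0.375 to 0.975 m from the base axis. Payload 3.8 kg.
Tool frame: the origin (TCP) lies on the centre line of the jaws, within the pads' length; the fingertips stand 22 mm ahead of it and the grasp point (between the pads) lies 3 mm ahead of it; z points along the fingers, y is the direction in which the jaws open and shut (so a half turn about z gives the same grasp; the last joint's range is limited). The gripper opens to 85 mm and grips with 20 to 120 N. Pads are 22 mm wide; open, the fingers measure 114 mm over their backs; the gripper's body (76 mm by 85 mm) begins 54 mm behind the grasp point. The pads swing forward as they close: fully open they stand 13 mm farther back than shut.
Start: joints at [1.185, 0.264, 1.604, -0, 1.274, -0.037], TCP at [0.231, 0.634, 0.253] pointing down, gripper open.
Joint ranges: [-2.63, 2.63], [-0.94, 2.18], [0.31, 2.57], [-1.31, 4.45], [0, 2.66], [-2.55, 2.55]. Speed limits (rad/s): [2.57, 2.57, 3.14, 3.14, 3.14, 3.14].

## Interface

Orientations are given as a unit quaternion [x, y, z, w].
In Python, from rig import arm gives the robot as it stands. Calls block until the motion is done:
- arm.move_pose(position, orientation): joint-space move of the TCP to a pose.
- arm.move_straight(position, ori=None, v=0.15, stop_force=None): straight line of the TCP; ori=None keeps the orientation; v is the mean speed in m/s. With stop_force (N) it stops when the force on the tool has changed by that much, and returns True; else False.
- arm.set_joints(angles): joint-space move.
- arm.gripper_to(opening, f_grip=None): opening from 0.0 (shut) to 1.0 (fully open); f_grip is the grip in N (None keeps the last); returns when the fingers have stopped.
- arm.wait(seconds).
- arm.inverse_kinematics(position, orientation): joint angles nearest the present ones, or None.
- arm.sense(): the state.
- arm.get_image(name): name is "side" or "top"; returns (picture, depth): 420x560x3 uint8, red, green, blue; 420x560 float32, m along the optical axis (not along the pixel's ray), 0 where there is no reading.
- arm.camera_params(name): a dict with "K" (3x3 intrinsics, pixels), "rvec" (rotation vector, rad) and "tvec" (3), from world to camera coordinates, as OpenCV has them. Camera axes: x right, y down, z forward; pixel columns grow to the right and rows downward; lengths in m; the calibration is good to about 2 mm. A picture is of the moment at which its call begins. camera_params takes no time and is no camera call.
A pose or a line that the arm cannot do raises arm.PlanningError and nothing moves.
- arm.finish_job(): hands the job in, once; it reports no verdict.
The state is a dict: "time_s": time; "joint_pos": joint angles; "joint_velocities": joint speeds; "tau": joint torques, N m; "eef_pos": TCP position; "tool_rot": TCP orientation; "force": force on the tool from outside, world axes, zero at the start; "moment": the same for the moment, N m; "gripper_width": opening from 0.0 (shut) to 1.0 (fully open).
Only numpy, scipy, OpenCV 4.12 (cv2) and the standard library are available. Lean on these libraries where they do the work, as an engineer would, in place of code of your own. Each camera call takes 0.05 s, during which the arm holds its last target. There are 200 camera calls.

## Working session

There is one attempt and no reset: what is moved stays moved. The work goes in short steps, each a Python script; the robot and the scene stay as the last script left them, time stands still between calls to the robot, and variables do not carry over. Pictures are saved under pics/ and viewed, about 8 in all and at most 12, crops included, and the job is handed in when it is done.

```bash
mkdir -p pics; cat > h.py <<'E'
import numpy as np, cv2
from rig import arm
def grab(n,tag):
    im,d=arm.get_image(n); cv2.imwrite(f'pics/{tag}.png',im[:,:,::-1]); np.save(f'pics/{tag}.npy',d); return im,d
def cam(n):
    p=arm.camera_params(n); R=cv2.Rodrigues(np.array(p['rvec'],float))[0]; return np.array(p['K']),R,np.array(p['tvec'],float).ravel()
def cloud(n,d):
    K,R,t=cam(n); v,u=np.indices(d.shape)
    P=np.stack([(u-K[0,2])/K[0,0]*d,(v-K[1,2])/K[1,1]*d,d],-1)
    W=(P-t)@R; W[d==0]=np.nan; return W
def onplane(n,u,v,z):
    K,R,t=cam(n); r=R.T@np.array([(u-K[0,2])/K[0,0],(v-K[1,2])/K[1,1],1]); c=-R.T@t
    return c+r*(z-c[2])/r[2]
def proj(n,p):
    K,R,t=cam(n); q=K@(R@np.array(p)+t); return q[:2]/q[2]
E
python3 - <<'E'
from h import *
for n in('top','side'):
    grab(n,n+'0'); K,R,t=cam(n); print(n,K[0,0],-R.T@t,R[2])
print(arm.sense())
E
```

```text
top 460.0925439388159 [0.37009854 0.05545872 1.24122446] [ 0.1710996  -0.02027138 -0.98504518]
side 381.1945880172779 [0.46434569 0.74875585 0.59853671] [ 0.15227865 -0.82926939 -0.53770204]
{'time_s': 0.1, 'joint_pos': array([ 1.18508060e+00,  2.64708847e-01,  1.60530349e+00, -7.54711190e-06,
        1.27370168e+00, -3.68747222e-02]), 'joint_velocities': array([ 0.00228355, -0.00085869, -0.00391755,  0.00062539, -0.00053135,
       -0.00091825]), 'tau': array([ 7.38918952e-04, -5.16702104e+01, -3.68588734e+01,  5.81764448e-05,
        6.28051115e-03, -3.03084926e-05]), 'eef_pos': array([0.23046507, 0.63374835, 0.2520299 ]), 'tool_rot': array([ 1.73536275e-01,  9.84826907e-01, -1.03785162e-03, -2.18926830e-04]), 'force': array([ 0.21091056, -1.09861085,  0.13023663]), 'moment': array([-0.00736963,  0.04044612, -0.00099639]), 'gripper_width': 0.9991088199622797}
```

View pics/top0.png

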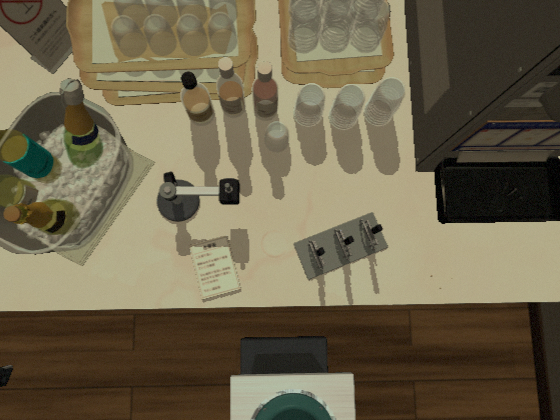

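View pics/side0.png

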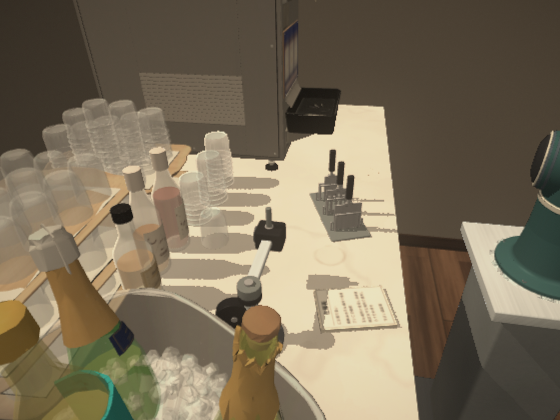

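```bash
python3 - <<'E'
from h import *
t=cv2.imread('pics/top0.png'); s=cv2.imread('pics/side0.png')
a=cv2.resize(t[200:290,285:395],None,fx=5,fy=5,interpolation=cv2.INTER_CUBIC)
b=cv2.resize(s[140:250,300:380],None,fx=5,fy=5,interpolation=cv2.INTER_CUBIC)
c=cv2.resize(t[165:225,150:250],None,fx=5,fy=5,interpolation=cv2.INTER_CUBIC)
cv2.imwrite('pics/a.png',cv2.convertScaleAbs(b,alpha=1.5))
im=np.zeros((600,800,3),np.uint8); a=a[:300*0+450]; 
a=cv2.resize(a,(400,327));c=cv2.resize(c,(400,240))
b=cv2.resize(cv2.convertScaleAbs(b,alpha=1.4),(400,550))
im[:327,:400]=a; im[340:580,:400]=c; im[:550,400:]=b
cv2.imwrite('pics/z0.png',im)
W=cloud('top',np.load('pics/top0.npy'))
m=(W[...,2]>0.09)&(W[...,2]<0.21)&(W[...,0]<0.66)
for z0,z1 in((.115,.148),(.148,.2),(.14,.17)):
    q=(W[...,2]>z0)&(W[...,2]<z1); n,l,st,ce=cv2.connectedComponentsWithStats(q.astype(np.uint8))
    for i in range(1,n):
        if st[i,4]>3 and 140<ce[i,0]<400 and 165<ce[i,1]<300: print(z0,ce[i],st[i,4],np.median(W[l==i],0))
E
```

```text
0.115 [228.5        178.55555556] 18 [0.63733176 0.15224655 0.14441776]
0.115 [235.25 179.75] 4 [0.63315133 0.13644755 0.14609554]
0.115 [231.08247423 198.03092784] 97 [0.58061723 0.14166522 0.14262497]
0.115 [185.90881913 190.59342302] 669 [0.60920437 0.26200576 0.13521971]
0.115 [225.6 196.5] 10 [0.59125381 0.1593428  0.14746667]
0.115 [374.42857143 229.57142857] 21 [ 0.50795852 -0.20095197  0.13308883]
0.115 [346.05263158 241.05263158] 19 [ 0.48099433 -0.13116353  0.13071591]
0.115 [317.58333333 252.33333333] 12 [ 0.4538523  -0.06093319  0.13290582]
0.148 [227.99145299 189.56980057] 351 [0.6059337  0.15141002 0.15087376]
0.148 [378.17948718 227.35897436] 39 [ 0.5104062  -0.20440139  0.1604243 ]
0.148 [349.63888889 238.97222222] 36 [ 0.48271292 -0.13590768  0.16057103]
0.148 [320.70588235 250.70588235] 34 [ 0.45565261 -0.06634785  0.16032355]
0.14 [228.51276102 190.2412993 ] 431 [0.60419609 0.15050048 0.14975344]
0.14 [165.95192308 189.69230769] 104 [0.60996356 0.30402962 0.14174211]
0.14 [377.95348837 227.58139535] 43 [ 0.50977459 -0.20405717  0.16002488]
0.14 [349.30952381 239.30952381] 42 [ 0.48251863 -0.13415367  0.15954728]
0.14 [320.39473684 250.76315789] 38 [ 0.45565261 -0.06545291  0.16007811]
```

View pics/z0.png

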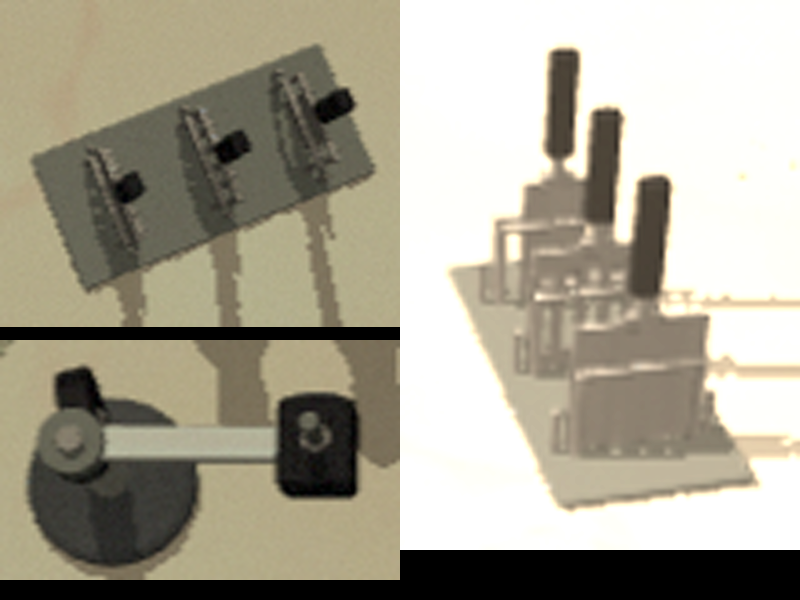

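```bash
cat >> h.py <<'E'
from scipy.spatial.transform import Rotation as Ro
def down(a):
    y=np.array([np.cos(a),np.sin(a),0]); z=np.array([0,0,-1.]); return Ro.from_matrix(np.stack([np.cross(y,z),y,z],1)).as_quat()
E
python3 - <<'E'
from h import *
W=cloud('top',np.load('pics/top0.npy')); V=cloud('side',np.load('pics/side0.npy'))
for X in(W,V):
    for lo,hi in((.3,.7),(.2,.3),(.0,.2)):
        q=X[(X[...,1]>lo)&(X[...,1]<hi)&(X[...,0]>0.35)&(X[...,0]<.9)]; 
        if len(q): i=np.nanargmax(q[:,2]); print(lo,q[i], len(q))
print('peg',onplane('top',226.75,184.5,.195),'base',onplane('top',229.2,189.3,.150),'hub',onplane('top',167.5,190.75,.144))
pt=W[183:187,225:229]; print(pt[...,2].round(3))
# hub top
q=W[178:203,155:178]; q=q[(q[...,2]>.139)&(q[...,2]<.149)]; print(len(q),q.min(0),q.max(0))
# head outline top
q=W[170:215,215:245]; q=q[(q[...,2]>.146)&(q[...,2]<.156)]; r=cv2.minAreaRect(q[:,:2].astype(np.float32)*1000); print(r)
H=np.array([.610,.304]);
for a in (0,np.pi):
  for P,al in(((.607,.152,.182),0),((.46,.304,.182),-np.pi/2)): print(a,al,arm.inverse_kinematics(P,down(a+al)))
q=V[(V[...,2]>.14)&(V[...,2]<.2)&(V[...,1]<.2)&(V[...,1]>.1)&(V[...,0]<.68)]; print(np.median(q,0))
E
```

```text
0.3 [0.52413816 0.54726383 0.36236274] 34828
0.2 [0.85684609 0.23968464 0.23263152] 8154
0.0 [0.87777889 0.05507993 0.26263425] 16125
0.3 [0.67874856 0.61185474 0.39904765] 45370
0.2 [0.86341322 0.25194532 0.22857226] 9502
0.0 [0.87752831 0.15464861 0.25846438] 17740
peg [0.6100234  0.15197301 0.195     ] base [0.60837419 0.150159   0.15      ] hub [0.60776788 0.30012399 0.144     ]
[[0.195 0.193 0.197 0.15 ]
 [0.197 0.196 0.198 0.196]
 [0.194 0.198 0.194 0.198]
 [0.197 0.191 0.195 0.195]]
137 [0.59257162 0.27782509 0.1390471 ] [0.63013839 0.32170793 0.14833175]
((608.20703125, 152.1515350341797), (57.881622314453125, 46.05250930786133), 0.561930239200592)
0 0 [ 2.05562990e-01  2.24463447e-01  1.78794042e+00 -4.44089210e-16
  1.12918878e+00  2.05562990e-01]
0 -1.5707963267948966 [ 5.38803408e-01  8.77065370e-02  1.94608006e+00 -4.44089210e-16
  1.10780606e+00  2.10959974e+00]
3.141592653589793 0 None
3.141592653589793 -1.5707963267948966 [ 5.38803408e-01  8.77065370e-02  1.94608006e+00 -4.44089210e-16
  1.10780606e+00 -1.03199292e+00]
[0.60876701 0.15730195 0.14948758]
```

```bash
python3 - <<'E'
from h import *
s=arm.sense(); p=s['eef_pos']; print(arm.inverse_kinematics([.609,.1515,.45],down(0)))
arm.move_straight([p[0],p[1],.47],v=.3)
arm.move_pose([.609,.1515,.45],down(0))
arm.move_straight([.609,.1515,.183],v=.25,stop_force=12)
s=arm.sense(); print(s['time_s'],s['eef_pos'],s['joint_pos'],s['force'])
arm.gripper_to(0,f_grip=20); s=arm.sense(); print(s['time_s'],s['gripper_width'],s['force'],s['moment'])
E
```

```text
[ 2.04131430e-01  1.19580068e-01  1.42126537e+00 -4.44089210e-16
  1.60074721e+00  2.04131430e-01]
4.3833 [0.61018273 0.15187985 0.18485866] [2.04327749e-01 2.25743530e-01 1.78079425e+00 3.00208865e-05
 1.13197262e+00 2.04138016e-01] [ 0.04256904  0.49989591 -0.05448855]
5.0417 0.12989180727762176 [-0.74445738 -0.1468606   1.8087723 ] [-3.48400697e-02 -5.33418920e-03 -9.46913583e-05]
```

```bash
python3 - <<'E'
from h import *
H=np.array([.609,.3015]); r=.15; z=.183
for i,al in enumerate(np.r_[np.arange(.15,1.21,.15),1.3,1.4,1.5,1.55,1.6,1.65]):
    phi=-np.pi/2-al
    hit=arm.move_straight([*(H+r*np.array([np.cos(phi),np.sin(phi)])),z],down(-al),v=.09,stop_force=25 if al<1.2 else 8)
    s=arm.sense(); print(round(al,2),hit,s['time_s'],s['eef_pos'].round(4),s['force'].round(1))
    if hit: break
grab('top','top1')
E
```

```text
0.15 False 5.4417 [0.5868 0.1535 0.1832] [0.5 1.7 0.4]
0.3 False 5.8417 [0.5655 0.1587 0.1832] [1.7 3.9 0.6]
0.45 False 6.2417 [0.5449 0.1671 0.1832] [ 2.2  4.5 -1. ]
0.6 False 6.6417 [0.5257 0.1785 0.1832] [ 2.7  4.8 -1.2]
0.75 False 7.0417 [0.5085 0.1926 0.1832] [ 3.8  4.8 -2.5]
0.9 False 7.4417 [0.4936 0.2092 0.1833] [ 5.7  4.4 -3.1]
1.05 False 7.8417 [0.4813 0.2277 0.1832] [ 5.9  4.  -3. ]
1.2 False 8.2417 [0.4718 0.2479 0.1832] [ 6.7  3.6 -3.5]
1.3 False 8.5583 [0.4673 0.262  0.1833] [ 6.2  2.8 -3.6]
1.4 True 8.7667 [0.4665 0.2664 0.1832] [ 1.8 -5.9  4.2]
```

View pics/top1.png

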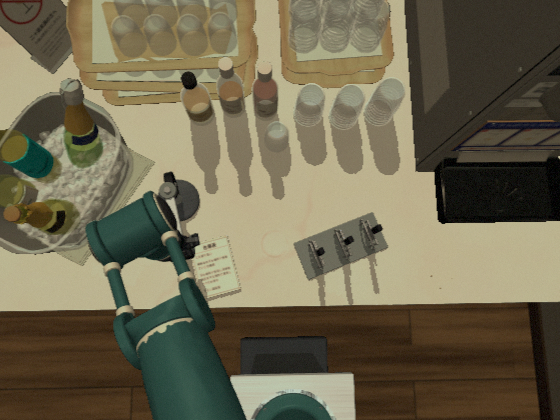

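```bash
python3 - <<'E'
from h import *
H=np.array([.609,.3015]); r=.15; z=.183
for al in(1.37,1.42):
    phi=-np.pi/2-al
    hit=arm.move_straight([*(H+r*np.array([np.cos(phi),np.sin(phi)])),z],v=.05,stop_force=12)
    s=arm.sense(); print(al,hit,s['time_s'],s['eef_pos'].round(4),s['force'].round(1))
    if hit: break
arm.gripper_to(1.0); p=arm.sense()['eef_pos']
arm.move_straight([p[0],p[1],.30],v=.25)
arm.move_pose([.45,0.0,.32],down(-1.2))
print(arm.sense()['time_s'],arm.sense()['joint_pos'])
im,d=grab('top','top2'); grab('side','side2')
W=cloud('top',d); q=W[200:290,140:240]; q=q[(q[...,2]>.146)&(q[...,2]<.156)&(q[...,0]<.55)]
r=cv2.minAreaRect(q[:,:2].astype(np.float32)*1000); print(r, len(q))
q=W[200:290,140:240]; q=q[(q[...,2]>.19)&(q[...,2]<.2)&(q[...,0]<.55)]; print('peg',q.mean(0),len(q))
t=cv2.imread('pics/top2.png'); s=cv2.imread('pics/side2.png')
o=np.zeros((600,800,3),np.uint8)
o[:,:400]=cv2.resize(t[160:280,150:230],(400,600),interpolation=cv2.INTER_CUBIC)
o[:550,400:]=cv2.resize(cv2.convertScaleAbs(s[140:250,300:380],alpha=1.1),(400,550),interpolation=cv2.INTER_CUBIC)
cv2.imwrite('pics/z2.png',o)
E
```

```text
1.37 False 9.0667 [0.4663 0.2667 0.1832] [ 11.8 -16.5   0.9]
1.42 True 9.275 [0.4665 0.2665 0.1832] [ 1.7 -4.8  3.6]
11.65 [-5.46860364e-02 -2.08926233e-01  1.96925210e+00  6.18818369e-04
  1.38304817e+00  1.14543693e+00]
((465.6446838378906, 268.9609680175781), (47.95783615112305, 55.603450775146484), 13.886104583740234) 416
peg [0.46596125 0.26785886 0.19554416] 23
```

View pics/z2.png

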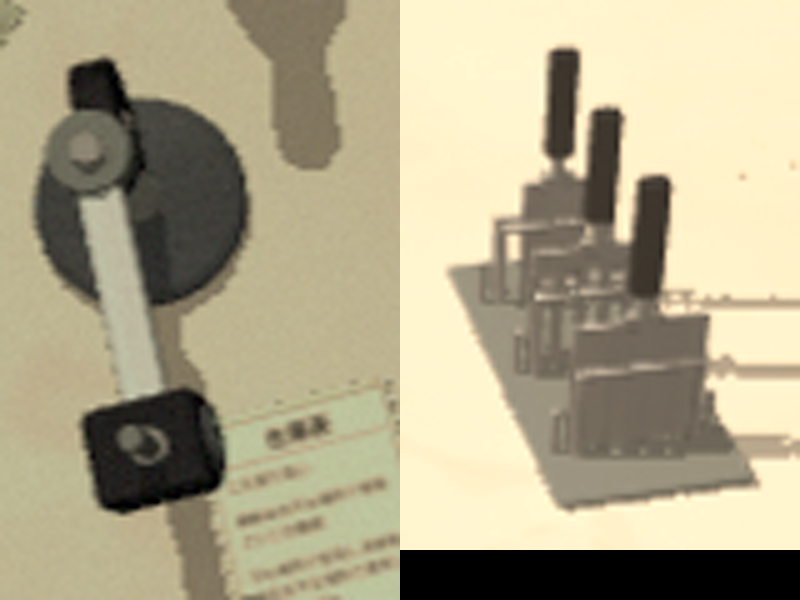

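```bash
python3 - <<'E'
from h import *
W=np.nanmean([cloud('top',np.load(f'pics/top{i}.npy')) for i in(0,1)],0)
c=[]
for n,(u,v) in dict(wide=(320,250),slot=(349,239),nar=(378,227)).items():
    q=W[v-15:v+15,u-15:u+15]; q=q[q[...,2]>.156]; c.append((q.min(0)+q.max(0))/2); print(n,len(q),q.mean(0),c[-1])
d=c[0]-c[2]; print('rack yaw',-np.arctan2(d[0],d[1]))
q=W[205:285,285:395]; q=q[(abs(q[...,2]-.006)<.004)&(q[...,0]<.6)]
m=np.median(q,0); 
import itertools
t=cv2.imread('pics/top0.png')
# base corners read from crop a (400x327 of 110x90 px at 285,200)
k=400/110
C=np.array([onplane('top',285+u/k,200+v/k,.006) for u,v in((33,157),(320,45),(375,170),(88,290))]);print(C.round(4),C.mean(0)); e=C[0]+C[3]-C[1]-C[2]; print('yaw',-np.arctan2(e[0],e[1]))
E
```

```text
wide 34 [ 0.45606167 -0.06610621  0.16019035] [ 0.45661552 -0.06659972  0.15961519]
slot 34 [ 0.48297821 -0.13575241  0.1601463 ] [ 0.48298065 -0.13620453  0.15983251]
nar 32 [ 0.51029491 -0.20562442  0.16047996] [ 0.51065736 -0.20563779  0.15986584]
rack yaw 0.37071308554426424
[[ 0.4896 -0.0121  0.006 ]
 [ 0.5709 -0.2297  0.006 ]
 [ 0.4765 -0.2659  0.006 ]
 [ 0.3917 -0.0503  0.006 ]] [ 0.48216207 -0.13946764  0.006     ]
yaw 0.3664227298433358<stdin>:2: RuntimeWarning: Mean of empty slice
```

```bash
python3 - <<'E'
from h import *
a=.37-np.pi/2; G=[.483,-.1365]
arm.gripper_to(.5)
arm.move_pose([*G,.26],down(a))
print('hit',arm.move_straight([*G,.139],v=.12,stop_force=8))
s=arm.sense(); print(s['time_s'],s['eef_pos'],s['force'])
arm.gripper_to(0,f_grip=40); arm.wait(.2); s=arm.sense(); print(s['gripper_width'],s['force'],s['moment'])
print(arm.move_straight([*G,.27],v=.06,stop_force=20)); arm.wait(.2); s=arm.sense(); print(s['time_s'],s['eef_pos'],s['force'],s['gripper_width'])
im,_=grab('side','side3'); cv2.imwrite('pics/z3.png',cv2.resize(cv2.convertScaleAbs(im[90:250,260:400,::-1],alpha=1.3),(525,600)))
E
```

```text
hit False
14.0583 [ 0.48375187 -0.13664767  0.13992626] [ 0.01007909  0.24125884 -0.36106154]
0.13557476261205478 [-0.31582635 -0.31060603  5.95525105] [-0.18954257 -0.08727318  0.01489817]
False
17.1667 [ 0.48293748 -0.13646752  0.26984925] [-0.41836286  0.0346282  -1.10277914] 0.13744507380882542
```

View pics/z3.png

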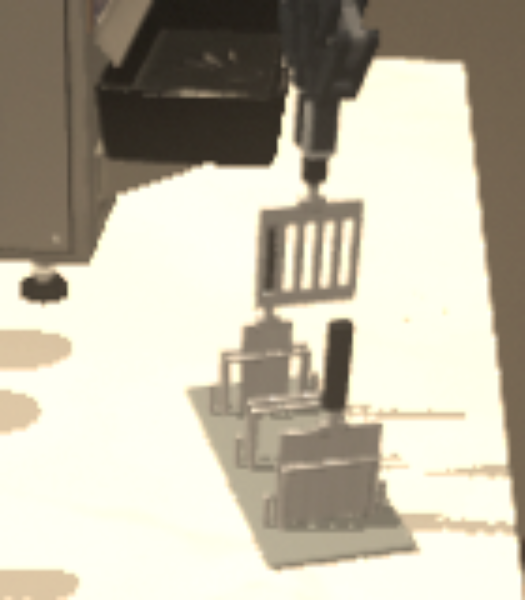

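```bash
cat >> h.py <<'E'
def blade(n='side',c=(.497,.141,.128),tag='b'):
    im,d=grab(n,tag); X=cloud(n,d); q=X[np.abs(X-np.array(c)).max(-1)<.06]; 
    return q
E
python3 - <<'E'
from h import *
b=.239; a=b-np.pi/2
arm.move_straight([.483,-.1365,.335],v=.15)
arm.move_straight([.497,.141,.335],down(a),v=.12)
arm.move_straight([.497,.141,.2244],v=.08,stop_force=10); arm.wait(.3)
s=arm.sense(); print(s['time_s'],s['eef_pos'],s['force'],s['gripper_width'])
lx=np.array([np.sin(b),-np.cos(b),0]); ly=np.array([np.cos(b),np.sin(b),0]); L=np.array([.4735,.2381,.128])
for n in('side','top'):
    q=blade(n,(.497,.141,.128),n+'4'); q=(q-L)@np.stack([lx,ly,[0,0,1]],1)
    q=q[(q[:,2]<.046)&(q[:,2]>-.08)&(abs(q[:,0]-.1)<.03)]
    print(n,len(q)); 
    if len(q)<20: continue
    m=np.median(q,0); A=np.c_[q[:,1:],np.ones(len(q))]; k=np.linalg.lstsq(A,q[:,0],rcond=None)[0]; r=q[:,0]-A@k
    print(m,np.percentile(q,[1,99],axis=0),'slopes',k,r.std())
    # edges of blade in its plane
    cr=cv2.minAreaRect(q[:,1:].astype(np.float32)*1000); print(cr)
i=cv2.imread('pics/side4.png'); cv2.imwrite('pics/z4.png',cv2.resize(cv2.convertScaleAbs(i[130:310,190:390],alpha=1.3),(660,594)))
E
```

```text
22.1 [0.4971081  0.14102986 0.22464294] [-0.46064967  0.81502219 -1.7290269 ] 0.13596587976122923
side 817
[0.09876117 0.00051932 0.00635931] [[ 0.09617328 -0.03422621 -0.03648417]
 [ 0.10263719  0.03655924  0.04254913]] slopes [ 0.00177042 -0.0052904   0.09885854] 0.0012449826840703556
((0.9232635498046875, 3.683177947998047), (84.0999755859375, 71.55193328857422), 89.69349670410156)
top 37
[ 0.09902884 -0.02558068  0.02688376] [[ 0.09643289 -0.03683345 -0.03468063]
 [ 0.10028174 -0.00881768  0.04177965]] slopes [ 0.02432434 -0.0131417   0.09959804] 0.0011846488155763284
((-22.871051788330078, 3.1913299560546875), (28.254131317138672, 78.11651611328125), 0.9587289690971375)
```

View pics/z4.png

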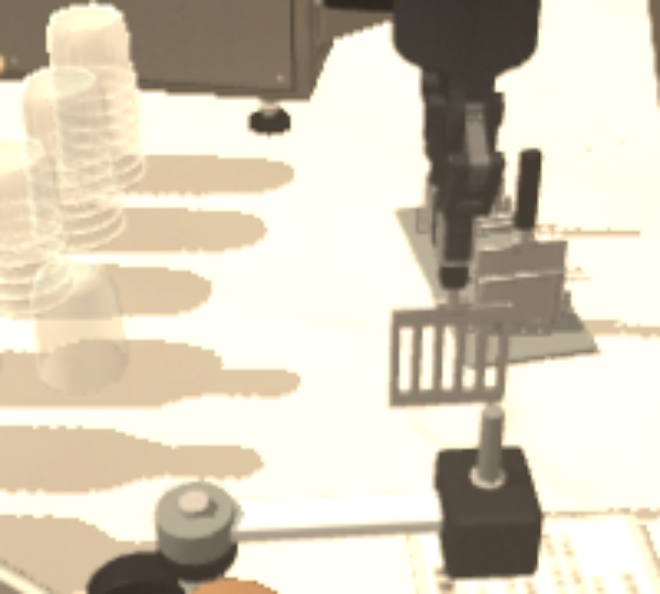

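```bash
python3 - <<'E'
from h import *
arm.finish_job(); print(arm.sense()['time_s'])
E
```

```text
the job is handed in; nothing more can be done
the job is handed in; nothing more can be done
```

The job is handed in, at about 22 s of the 61 s allowed. The slotted lifter is held in front of the lens, and by my measurements everything is within tolerance.

- **Camera arm:** I pinched the peg and swung the arm about 1.34 rad, until it met a hard stop at about 16 N. It stayed there after I let go. I took this as seated, because I could not read the joint angle or the starting angle directly.
- **Lifter:** I took the middle tool. The side view showed its slots once it was lifted, with both scrapers still standing in the rack.
- **Final pose:** The last depth images put the blade about 99–101 mm in front of the lens. It was about 1 mm off the lens axis sideways and within about 4 mm of it in height. Its tilt and squareness errors were under 0.01 rad in the side view; the top view, which saw only a few blade points, gave up to 0.025 rad. The lens position itself comes from the measured peg position and arm direction.
- **Contacts and scrapers:** In the last picture the lifter hangs free with nothing near it. The wide scraper stands in its slot. The narrow one was mostly hidden behind the gripper there, but it was standing when I last saw it clearly, just after the lift.

No check failed.

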